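# Pack the radio-microphone transmitters in reverse order

### The arm

A 7-joint arm with a two-finger parallel gripper is mounted at the origin on the work surface. World frame = base frame: x ahead of the robot, y to its left, z up, the work surface at z = 0. Lengths are in m, angles in rad, forces in N, time in s.
With the tool pointing down it reaches from about 0.4 to 0.875 m from the base axis. Payload 19.3 kg.
Tool frame: the origin (TCP) lies on the centre line of the jaws, within the pads' length; the fingertips stand 22 mm ahead of it and the grasp point (between the pads) lies 3 mm ahead of it; z points along the fingers, y is the line along which they close (so a half turn about z gives the same grasp; the last joint's range is limited). The gripper opens to 85 mm and grips with 20 to 120 N. Pads are 22 mm wide; open, the fingers measure 114 mm over their backs; the gripper's body (76 mm by 85 mm) begins 54 mm behind the grasp point. The pads swing forward as they close: fully open they stand 13 mm farther back than shut.
Start: joints at [-0.07, 0.521, -0.036, 1.599, 0.021, 1.021, -0.113], TCP at [0.625, -0, 0.253] pointing down, gripper open.
Joint ranges: [-2.91, 2.91], [-0.3, 2.13], [-1.5, 1.42], [0.17, 2.43], [-1.26, 4.41], [0.16, 1.93], [-2.52, 2.52]. Speed limits (rad/s): [1.89, 1.89, 2.39, 2.39, 3.01, 3.01, 3.01].

### API

Orientations are given as a rotation vector (axis times angle).
In Python, from bench import sense, capture, camera_info, job_done gives the robot as it stands.
- The arm moves only by the tool apply_moves, never from a script. Its arguments are lists of equal length, an entry for each row: "fingers": the closure, from 0 (fully open) to 1 (shut); "offset": the shift along the world's x, y, z in cm, a list of three; "twist": the turn about the world's z in degrees. In form: {"fingers": [fingers, ...], "offset": [[tx, ty, tz], ...], "twist": [twist, ...]}. A call has 1 to 20 rows; each row is the pose to reach, as a shift and turn from the pose commanded when the call began; what a row does not reach only later rows make up. A row lasts 1/8 s, in which the tool goes at most 62.5 mm and 10.7 degrees, less where a joint would pass 70% of its speed; a pose out of reach is approached as far as the arm can. A call with a gripper value outside its range is refused whole. The fingers move at their own pace and stop on an object; "newtons" is the grip in N (left out, the last holds). Time passes only in rows, so rows that repeat a pose let the fingers close. It gives the time, the measured TCP pose, the force, the opening and the grip force at its end, in the units of the state.
- sense(): the state, without advancing time (a new reading comes with each control period).
- capture(name): name is "scene" or "side" or "wrist"; returns the picture (384x512x3 uint8, red, green, blue); there is no depth.
- camera_info(name): a dict with "fovy" (degrees; the focal length in pixels is half the picture's height over the tangent of half this angle, whatever the lens; pixels are square), "cx", "cy" (the principal point, pixels), "R" (3x3) and "t" (3): a world point X has camera coordinates R X + t; the wrist camera has in their place "mount" (4x4, takes a point from camera to tool coordinates, whose origin is the TCP and whose axes are the flange's). Camera axes: x right, y down, z forward; pixel columns grow to the right and rows downward; lengths in m; the calibration is good to about 2 mm. A picture is of the moment at which its call begins: read the wrist's pose just before it. camera_info takes no time and is no camera call.
- job_done(): hands the job in; it is judged then, once.
The state is a dict: "time_s": time; "qpos": joint angles; "qd": joint speeds; "tau": joint torques, N m; "position": TCP position; "ee_rot": TCP orientation; "force": force on the tool from outside, world axes, zero at the start; "moment": the same for the moment, N m; "grip_width": finger opening in m; "grip_force": force on a finger pad.
Only numpy, scipy, OpenCV 4.12 (cv2) and the standard library are available. Lean on these libraries where they do the work, as an engineer would, in place of code of your own. Each camera call takes 0.05 s, during which the arm holds its last target. There are 200 camera calls.

### The job

The meeting is over: move the four pocket transmitters from the charging bar into the four slots of the white carry tray in reverse order, so that seen from the robot the leftmost in the charger ends in the rightmost slot, the second from the left in the second slot from the right, and so on. Never tip a transmitter over; leave each one standing upright on the floor of its own slot, released.

Things in the scene. Friction and masses are not known exactly. Their poses are not given: they have to be found in the camera images.
- pack_red: loose pocket radio-microphone transmitter, a dark upright box with a red cap on top; 26 mm thick (its x axis) x 50 mm wide (its y axis) x 82 mm high, 0.09 to 0.18 kg; origin at the centre of its underside, z up; at the start it stands in the red cradle of the charging bar
- pack_yellow: loose pocket radio-microphone transmitter, a dark upright box with a yellow cap on top; 26 mm thick (its x axis) x 50 mm wide (its y axis) x 82 mm high, 0.09 to 0.18 kg; origin at the centre of its underside, z up; at the start it stands in the yellow cradle of the charging bar
- pack_green: loose pocket radio-microphone transmitter, a dark upright box with a green cap on top; 26 mm thick (its x axis) x 50 mm wide (its y axis) x 82 mm high, 0.09 to 0.18 kg; origin at the centre of its underside, z up; at the start it stands in the green cradle of the charging bar
- pack_blue: loose pocket radio-microphone transmitter, a dark upright box with a blue cap on top; 26 mm thick (its x axis) x 50 mm wide (its y axis) x 82 mm high, 0.09 to 0.18 kg; origin at the centre of its underside, z up; at the start it stands in the blue cradle of the charging bar
- cradle_red: fixed black charging cradle with red walls, one of four standing side by side on the charging bar, 46 mm (x) x 70 mm (y) x 18 mm high with a pocket of 32 x 56 mm; origin at the centre of its underside, pocket floor 6 mm above the origin; holds the red transmitter at the start and stays where it is
- cradle_yellow: fixed black charging cradle with yellow walls, one of four standing side by side on the charging bar, 46 mm (x) x 70 mm (y) x 18 mm high with a pocket of 32 x 56 mm; origin at the centre of its underside, pocket floor 6 mm above the origin; holds the yellow transmitter at the start and stays where it is
- cradle_green: fixed black charging cradle with green walls, one of four standing side by side on the charging bar, 46 mm (x) x 70 mm (y) x 18 mm high with a pocket of 32 x 56 mm; origin at the centre of its underside, pocket floor 6 mm above the origin; holds the green transmitter at the start and stays where it is
- cradle_blue: fixed black charging cradle with blue walls, one of four standing side by side on the charging bar, 46 mm (x) x 70 mm (y) x 18 mm high with a pocket of 32 x 56 mm; origin at the centre of its underside, pocket floor 6 mm above the origin; holds the blue transmitter at the start and stays where it is
- charger: fixed black charging bar, 66 mm (x) x 310 mm (y, along the row) x 12 mm high; origin at the centre of its underside; the four cradles stand on it at y = +111, +37, -37, -111 mm in its frame; +y is the left end as seen from the robot base (the bar is turned by less than 10 degrees); it may be the nearer or the farther of the two rows
- tray: fixed white carry tray with a dark floor, empty at the start, 54 mm (x) x 304 mm (y, along the row) x 24 mm high; floor 6 mm thick; origin at the centre of its underside; four slots in a row, centres at x = 0, y = +111, +37, -37, -111 mm in its frame, each 42 mm (x) x 66 mm (y) inside, with walls 18 mm high above the floor; +y is the left end as seen from the robot base (turned by less than 10 degrees)

How it is judged:
By the outcome, as a careful person would: the job done as asked, in the order asked, and still so for the second after the job is handed in, with the robot touching nothing.
It also fails if it takes over 101 s, if anything falls off the work surface, if the arm or the gripper's body presses on something with over 40 N, if the wrist force passes 120 N, or if a joint passes its speed limit or range.

## Working session

There is one attempt and no reset: what is moved stays moved. The work goes in short steps, Python scripts to look and compute and a tool call to move; the robot and the scene stay as the last step left them, time stands still between calls to the robot, and variables do not carry over. Pictures are saved under pics/ and viewed, at most 14 in all, crops included, and the job is handed in when it is done.

Besides the shell and the picture viewer there is one more tool, called after "Emit:" as a command line: name --pt "numbers of a row" for each row, then --argument value for the rest. apply_moves: Moves the arm, as the interface text tells. Its arguments: {"type":"object","properties":{"fingers":{"type":"array"},"offset":{"type":"array"},"twist":{"type":"array"},"newtons":{"type":"number"}},"required":["fingers","offset","twist"]}

```bash
mkdir -p pics; python3 - <<'E'
from bench import *
import cv2
s=sense();print(s['time_s'],s['position'],s['ee_rot'],s['grip_width'])
for n in("scene","side","wrist"):
    print(n,camera_info(n))
a=capture("scene");b=capture("side")
cv2.imwrite('pics/a.png',a[:,:,::-1]);cv2.imwrite('pics/b.png',b[:,:,::-1])
E
```

```text
0.0 [ 6.24686608e-01 -6.59375188e-05  2.52718826e-01] [-2.22093634e+00 -2.22089968e+00  1.37274291e-03] 0.08540632445358783
scene {'fovy': 42.86728135491752, 'cx': 257.6001990511491, 'cy': 184.10763700071584, 'R': array([[ 0.51616426,  0.85636441, -0.01464443],
       [ 0.7214863 , -0.44395488, -0.53137707],
       [-0.46155387,  0.2637121 , -0.84700883]]), 't': array([-0.27993275, -0.36628079,  1.05849361])}
side {'fovy': 51.22335723088638, 'cx': 252.79145346276243, 'cy': 199.14101529017032, 'R': array([[-0.97259886, -0.23224931,  0.01056983],
       [-0.15548185,  0.61597029, -0.77227326],
       [ 0.17284923, -0.75275551, -0.63520255]]), 't': array([0.5303073 , 0.14385848, 0.59718224])}
wrist {'fovy': 66.00721846704586, 'cx': 249.7363801395302, 'cy': 188.95131611054816, 'mount': array([[ 6.16266597e-04, -9.54455080e-01, -2.98354017e-01,
         7.54662429e-02],
       [ 9.99999512e-01,  3.57933336e-04,  9.20500443e-04,
        -3.80441521e-04],
       [-7.71785475e-04, -2.98354439e-01,  9.54454835e-01,
        -1.21595498e-01],
       [ 0.00000000e+00,  0.00000000e+00,  0.00000000e+00,
         1.00000000e+00]])}
```

View pics/a.png

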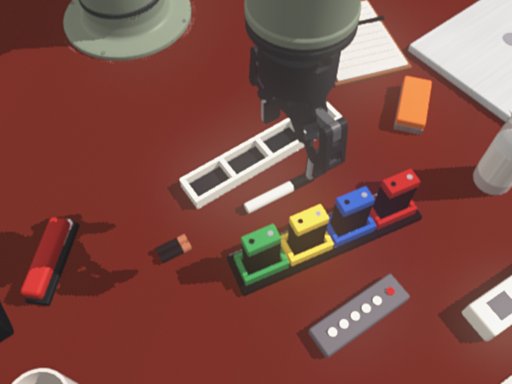

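View pics/b.png

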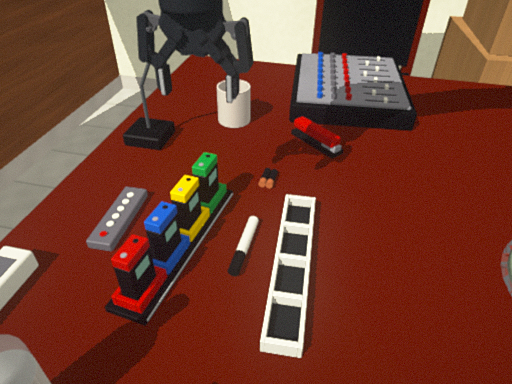

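```bash
python3 - <<'E'
from bench import *
import cv2
a=capture("wrist")
cv2.imwrite('pics/w.png',a[:,:,::-1])
E
```

```text
(no output)
```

View pics/w.png

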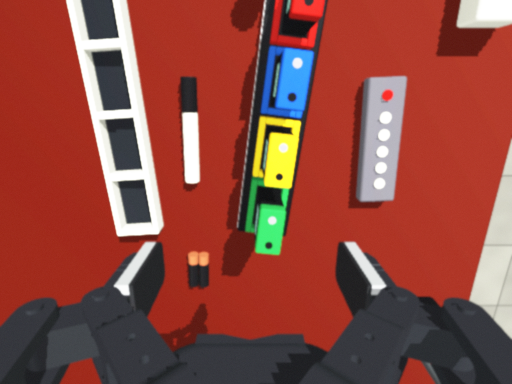

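```bash
python3 - <<'E'
import cv2
w=cv2.imread('pics/w.png');a=cv2.imread('pics/a.png');b=cv2.imread('pics/b.png')
h=lambda i:cv2.cvtColor(i,cv2.COLOR_BGR2HSV)
H=h(w)
print('yel',[tuple(map(int,x)) for x in H[118:194:4,272]]);print('blue',[tuple(map(int,x)) for x in H[44:120:4,285]]);print('blue row',[tuple(map(int,x)) for x in H[90,260:320:3]]);print('red',[tuple(map(int,x)) for x in H[0:46:3,305]]);print('grn',[tuple(map(int,x)) for x in H[180:258:4,264]])
print('wr scale',)
c=[cv2.resize(i,None,fx=4,fy=4,interpolation=cv2.INTER_NEAREST) for i in (a[160:290,225:425],w[0:150,230:430])]
cv2.imwrite('pics/c0.png',c[0]);cv2.imwrite('pics/c1.png',c[1])
E
```

```text
yel [(25, 211, 222), (28, 217, 246), (17, 48, 37), (45, 54, 19), (30, 211, 255), (30, 199, 255), (30, 197, 255), (30, 198, 255), (30, 196, 255), (30, 199, 255), (30, 198, 255), (30, 201, 255), (30, 199, 255), (30, 199, 255), (30, 201, 255), (30, 205, 255), (30, 204, 255), (28, 207, 243), (120, 21, 24)]
blue [(0, 220, 159), (108, 207, 237), (105, 200, 253), (104, 198, 254), (104, 197, 254), (104, 195, 254), (104, 198, 254), (104, 195, 254), (104, 196, 254), (104, 195, 254), (104, 197, 254), (104, 198, 254), (104, 197, 254), (104, 198, 254), (104, 198, 254), (104, 198, 254), (108, 213, 232), (109, 209, 210), (111, 198, 139)]
blue row [(120, 22, 35), (111, 195, 131), (109, 210, 209), (110, 206, 189), (103, 50, 36), (84, 66, 163), (108, 214, 231), (104, 199, 254), (104, 197, 254), (104, 198, 254), (104, 196, 254), (104, 200, 254), (104, 197, 254), (104, 202, 254), (104, 203, 254), (104, 202, 254), (113, 137, 104), (1, 147, 99), (3, 199, 176), (3, 198, 178)]
red [(176, 88, 87), (0, 158, 144), (1, 201, 252), (1, 203, 253), (1, 207, 253), (0, 219, 190), (1, 217, 156), (179, 140, 42), (120, 13, 19), (75, 22, 23), (60, 13, 19), (0, 12, 21), (175, 65, 43), (1, 204, 249), (1, 202, 254), (1, 220, 238)]
grn [(27, 209, 220), (35, 181, 206), (90, 23, 22), (0, 0, 18), (90, 26, 20), (105, 20, 25), (67, 176, 159), (68, 184, 230), (70, 184, 243), (69, 185, 243), (69, 183, 242), (69, 185, 242), (69, 185, 242), (69, 184, 243), (69, 183, 243), (69, 181, 242), (68, 183, 228), (69, 185, 239), (66, 167, 234), (3, 204, 169)]
wr scale
```

View pics/c0.png

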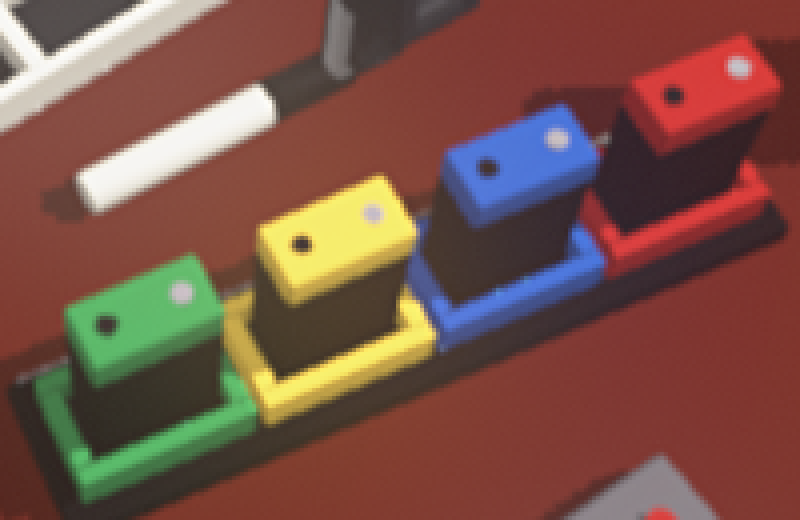

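View pics/c1.png

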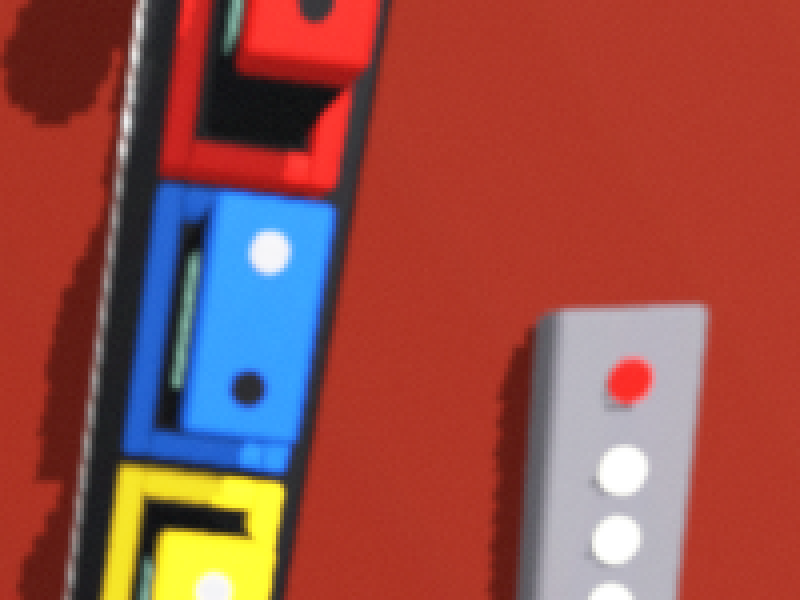

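```bash
cat > h.py <<'E'
from bench import camera_info
import numpy as np
from scipy.spatial.transform import Rotation as Ro
def ray(n,uv,z,pose=None):
    c=camera_info(n);f=192/np.tan(np.radians(c['fovy'])/2)
    d=np.array([(uv[0]-c['cx'])/f,(uv[1]-c['cy'])/f,1.])
    if pose is None:
        R=c['R'].T;o=-R@c['t']
    else:
        T=np.eye(4);T[:3,:3]=Ro.from_rotvec(pose[1]).as_matrix();T[:3,3]=pose[0];T=T@c['mount'];R=T[:3,:3];o=T[:3,3]
    d=R@d
    return (o+d*(z-o[2])/d[2])[:2]
E
python3 - <<'E'
from h import *
import cv2
P=([.624687,-.000066,.252719],[-2.22093634,-2.22089968,1.37274291e-03])
S=dict(green=[(106,324),(182,293)],yellow=[(302,244),(373,214)],blue=[(488,168),(557,139)],red=[(674,95),(740,67)])
for k,v in S.items():
    p=[ray('scene',(225+x/4,160+y/4),.1) for x,y in v];d=p[1]-p[0]
    print(k,np.mean(p,0).round(4),np.linalg.norm(d).round(4),np.degrees(np.arctan2(-d[0],d[1])).round(1))
for k,v in dict(blue=[(270,253),(248,388)],yellow=[(212,592),(196,708)],green=[(168,884),(152,980)]).items():
    p=[ray('wrist',(230+x/4,y/4),.1,P) for x,y in v];print('w',k,np.mean(p,0).round(4),np.linalg.norm(p[0]-p[1]).round(4))
b=cv2.imread('pics/b.png');w=cv2.imread('pics/w.png')
print()
a=cv2.resize(b[190:362,250:330],None,fx=3.4,fy=3.4,interpolation=cv2.INTER_CUBIC);c=cv2.resize(w[0:245,60:170],None,fx=2.4,fy=2.4,interpolation=cv2.INTER_CUBIC)
o=np.zeros((590,560,3),np.uint8);o[:a.shape[0],:a.shape[1]]=a;o[:c.shape[0],280:280+c.shape[1]]=c
cv2.imwrite('pics/d.png',o)
E
```

```text
green [ 0.6464 -0.0556] 0.0281 -7.2
yellow [0.6554 0.0172] 0.0277 -6.4
blue [0.6645 0.0898] 0.0281 -6.6
red [0.6749 0.1647] 0.0281 -6.4
w blue [0.6636 0.0889] 0.0279
w yellow [0.6539 0.0157] 0.0281
w green [ 0.6451 -0.0576] 0.0271
```

View pics/d.png

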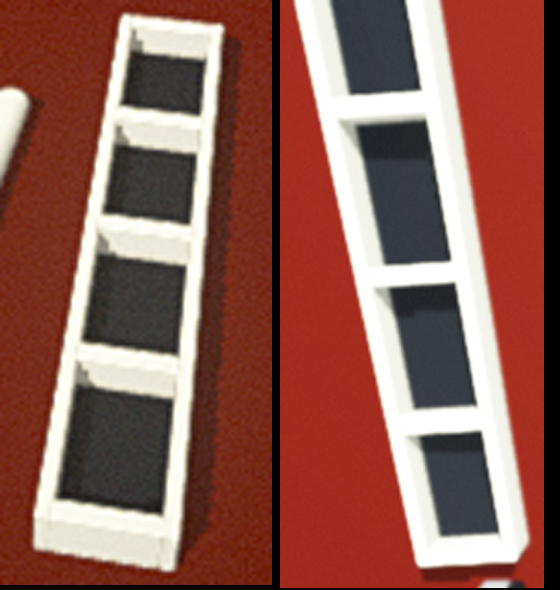

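```bash
python3 - <<'E'
from h import *
P=([.624687,-.000066,.252719],[-2.22093634,-2.22089968,1.37274291e-03])
q=np.array([ray('side',(250+x/3.4,190+y/3.4),.024) for x,y in [(122,16),(223,27),(175,531),(36,515)]])
print(q.round(4),q.mean(0).round(4)); 
far=(q[0]+q[1])/2;near=(q[2]+q[3])/2;d=near-far
print(np.linalg.norm(d),np.linalg.norm(q[0]-q[1]),np.linalg.norm(q[2]-q[3]),np.degrees(np.arctan2(-d[0],d[1])))
# wrist: end outer corners at rim
for uv in [(417,563),(516,560),(527,545),(372,262),(456,262),(408,410),(482,405)]: print(ray('wrist',(60+(uv[0]-280)/2.4,uv[1]/2.4),.024,P).round(4))
u=d/np.linalg.norm(d);c=q.mean(0)
for s in(111,37,-37,-111): print('slot',s,(c+u*s/1e3).round(4))
E
```

```text
[[ 0.5043 -0.0894]
 [ 0.4501 -0.0934]
 [ 0.4337  0.2054]
 [ 0.4849  0.2113]] [0.4683 0.0585]
0.300254607868048 0.05432435939986484 0.05155743918326935 3.4190276374236546
[ 0.4513 -0.0966]
[ 0.5053 -0.0948]
[ 0.5121 -0.0859]
[0.4509 0.0615]
[0.491  0.0615]
[ 0.4582 -0.0111]
[ 0.496  -0.0085]
slot 111 [0.4616 0.1693]
slot 37 [0.4661 0.0954]
slot -37 [0.4705 0.0215]
slot -111 [ 0.4749 -0.0523]
```

Emit:
apply_moves --fingers '[0, 0, 0, 0, 0, 0, 0, 0, 0, 0, 1, 1, 1, 1, 1, 1, 1, 1]' --pt "2 6 -2" --pt "4 11 -5" --pt "4.9 15 -7" --pt "4.9 16.4 -8" --pt "4.9 16.4 -8" --pt "4.9 16.4 -11" --pt "4.9 16.4 -14" --pt "4.9 16.4 -16.5" --pt "4.9 16.4 -18" --pt "4.9 16.4 -18" --pt "4.9 16.4 -18" --pt "4.9 16.4 -18" --pt "4.9 16.4 -18" --pt "4.9 16.4 -18" --pt "4.9 16.4 -18" --pt "4.9 16.4 -18" --pt "4.9 16.4 -18" --pt "4.9 16.4 -18" --twist '[-3, -6, -7, -7, -7, -7, -7, -7, -7, -7, -7, -7, -7, -7, -7, -7, -7, -7]' --newtons 40

```text
time_s: 2.4
position: [0.6742, 0.1641, 0.0738]
ee_rot: [2.353, 2.081, 0.001]
force: [-1.7, -0.2, 6.7]
grip_width: 0.0256
grip_force: 41.5
```

Emit:
apply_moves --fingers '[1, 1, 1, 1, 1, 1, 1, 1, 1, 1, 1, 1, 1, 1, 1, 1, 1, 1]' --pt "0 0 1.5" --pt "0 0 4" --pt "0 0 7" --pt "0 0 10" --pt "-2 -2 10.5" --pt "-5 -5 10.5" --pt "-8 -8.5 10.5" --pt "-11 -12 10.5" --pt "-14 -15.5 10.5" --pt "-17 -19 10.5" --pt "-19 -21 10.5" --pt "-19.8 -21.5 10" --pt "-19.8 -21.5 10" --pt "-19.8 -21.5 8" --pt "-19.8 -21.5 5" --pt "-19.8 -21.5 3" --pt "-19.8 -21.5 2" --pt "-19.8 -21.5 2" --twist '[0, 0, 0, 0, 2, 4, 6, 8, 10, 11, 11, 11, 11, 11, 11, 11, 11, 11]'

```text
time_s: 4.65
position: [0.4763, -0.0505, 0.093]
ee_rot: [-2.141, -2.298, 0.0]
force: [-0.3, 0.9, -1.0]
grip_width: 0.0251
grip_force: 40.7
```

```bash
python3 - <<'E'
from bench import *
import cv2,numpy as np
a=capture("wrist");b=capture("side")
o=np.vstack([cv2.resize(a,(400,300)),cv2.resize(b[150:370,200:440],(400,300))]) 
cv2.imwrite('pics/e.png',o[:,:,::-1])
E
```

```text
(no output)
```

View pics/e.png

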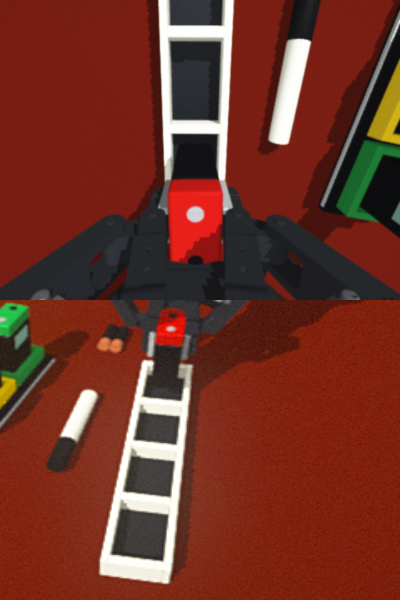

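Emit:
apply_moves --fingers '[1, 1, 1, 1, 0, 0, 0, 0, 0, 0, 0, 0, 0, 0, 0, 0, 0, 0]' --pt "0 0 -1.5" --pt "0 0 -2.5" --pt "0 0 -3" --pt "0 0 -3" --pt "0 0 -3" --pt "0 0 -3" --pt "0 0 -3" --pt "0 0 -3" --pt "0 0 0" --pt "0 0 4" --pt "0 0 8" --pt "4 3 8" --pt "8 6 8" --pt "12 9 8" --pt "16 12 8" --pt "18.8 14 8" --pt "18.8 14 8" --pt "18.8 14 4" --twist '[0, 0, 0, 0, 0, 0, 0, 0, 0, 0, 0, -2, -4, -7, -9, -11, -11, -11]'

```text
time_s: 7.0
position: [0.6653, 0.0889, 0.1351]
ee_rot: [2.351, 2.08, 0.006]
force: [0.9, -0.1, -1.1]
grip_width: 0.0853
grip_force: 0.0
```

Emit:
apply_moves --fingers '[0, 0, 0, 0, 1, 1, 1, 1, 1, 1, 1, 1, 1, 1]' --pt "0 0 -3" --pt "0 0 -5" --pt "0 0 -6" --pt "0 0 -6" --pt "0 0 -6" --pt "0 0 -6" --pt "0 0 -6" --pt "0 0 -6" --pt "0 0 -6" --pt "0 0 -6" --pt "0 0 -6" --pt "0 0 -4.5" --pt "0 0 -2" --pt "0 0 1" --twist '[0, 0, 0, 0, 0, 0, 0, 0, 0, 0, 0, 0, 0, 0]'

```text
time_s: 8.75
position: [0.6638, 0.0889, 0.1445]
ee_rot: [-2.353, -2.081, 0.001]
force: [-1.2, 1.6, -0.7]
grip_width: 0.0255
grip_force: 45.1
```

```bash
python3 - <<'E'
from bench import *
import cv2,numpy as np
b=capture("side")
cv2.imwrite('pics/f.png',b[:,:,::-1])
E
```

```text
(no output)
```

View pics/f.png

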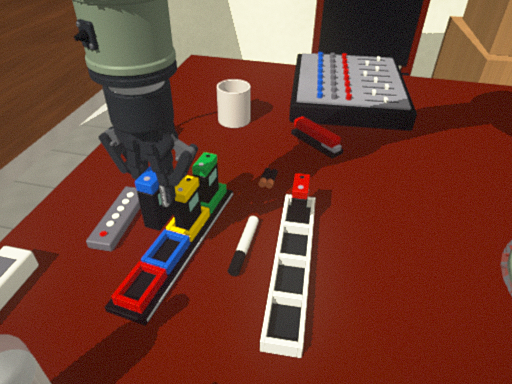

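Emit:
apply_moves --fingers '[1, 1, 1, 1, 1, 1, 1, 1, 1, 1, 1, 1, 1, 0, 0, 0, 0, 0, 0, 0]' --pt "0 0 2.5" --pt "-3 -1 3" --pt "-7 -2.5 3" --pt "-11 -4 3" --pt "-15 -5.5 3" --pt "-18 -6.4 3" --pt "-19.3 -6.7 3" --pt "-19.3 -6.7 3" --pt "-19.3 -6.7 0" --pt "-19.3 -6.7 -4" --pt "-19.3 -6.7 -6.5" --pt "-19.3 -6.7 -8" --pt "-19.3 -6.7 -8" --pt "-19.3 -6.7 -8" --pt "-19.3 -6.7 -8" --pt "-19.3 -6.7 -8" --pt "-19.3 -6.7 -8" --pt "-19.3 -6.7 -5" --pt "-19.3 -6.7 -1" --pt "-19.3 -6.7 3" --twist '[0, 2, 4, 6, 8, 10, 11, 11, 11, 11, 11, 11, 11, 11, 11, 11, 11, 11, 11, 11]'

```text
time_s: 11.3
position: [0.4708, 0.0219, 0.1746]
ee_rot: [-2.143, -2.297, 0.0]
force: [-0.3, -1.4, 0.4]
grip_width: 0.0851
grip_force: 0.0
```

Emit:
apply_moves --fingers '[0, 0, 0, 0, 0, 0, 0, 0, 0, 0, 1, 1, 1, 1, 1, 1, 1, 1, 1, 1]' --pt "5 0 0" --pt "10 0 0" --pt "14 -0.5 0" --pt "18.4 -0.5 0" --pt "18.4 -0.5 0" --pt "18.4 -0.5 -4" --pt "18.4 -0.5 -7" --pt "18.4 -0.5 -9" --pt "18.4 -0.5 -10" --pt "18.4 -0.5 -10" --pt "18.4 -0.5 -10" --pt "18.4 -0.5 -10" --pt "18.4 -0.5 -10" --pt "18.4 -0.5 -10" --pt "18.4 -0.5 -10" --pt "18.4 -0.5 -10" --pt "18.4 -0.5 -10" --pt "18.4 -0.5 -8" --pt "18.4 -0.5 -4" --pt "18.4 -0.5 0" --twist '[-3, -6, -9, -11, -11, -11, -11, -11, -11, -11, -11, -11, -11, -11, -11, -11, -11, -11, -11, -11]'

```text
time_s: 13.8
position: [0.6549, 0.017, 0.1755]
ee_rot: [2.353, 2.082, 0.0]
force: [1.3, 0.4, -1.4]
grip_width: 0.0254
grip_force: 44.8
```

Emit:
apply_moves --fingers '[1, 1, 1, 1, 1, 1, 1, 1, 1, 1, 1, 1, 1, 0, 0, 0, 0, 0, 0, 0]' --pt "-1 0.4 0" --pt "-4 1.6 0" --pt "-8 3.3 0" --pt "-12 5 0" --pt "-15.5 6.5 0" --pt "-18 7.6 0" --pt "-18.9 7.9 0" --pt "-18.9 7.9 0" --pt "-18.9 7.9 -3" --pt "-18.9 7.9 -7" --pt "-18.9 7.9 -9.5" --pt "-18.9 7.9 -11" --pt "-18.9 7.9 -11" --pt "-18.9 7.9 -11" --pt "-18.9 7.9 -11" --pt "-18.9 7.9 -11" --pt "-18.9 7.9 -11" --pt "-18.9 7.9 -8" --pt "-18.9 7.9 -4" --pt "-18.9 7.9 0" --twist '[0, 2, 4, 6, 8, 10, 11, 11, 11, 11, 11, 11, 11, 11, 11, 11, 11, 11, 11, 11]'

```text
time_s: 16.3
position: [0.4658, 0.0959, 0.1746]
ee_rot: [-2.142, -2.298, 0.0]
force: [-0.2, -0.0, 0.5]
grip_width: 0.086
grip_force: 0.0
```

Emit:
apply_moves --fingers '[0, 0, 0, 0, 0, 0, 0, 0, 0, 0, 1, 1, 1, 1, 1, 1, 1, 1, 1, 1]' --pt "4 -3.4 0" --pt "8 -6.8 0" --pt "12 -10.2 0" --pt "16 -13.6 0" --pt "18 -15.3 0" --pt "18 -15.3 -3" --pt "18 -15.3 -7" --pt "18 -15.3 -9" --pt "18 -15.3 -10" --pt "18 -15.3 -10" --pt "18 -15.3 -10" --pt "18 -15.3 -10" --pt "18 -15.3 -10" --pt "18 -15.3 -10" --pt "18 -15.3 -10" --pt "18 -15.3 -10" --pt "18 -15.3 -10" --pt "18 -15.3 -8" --pt "18 -15.3 -4" --pt "18 -15.3 0" --twist '[-3, -6, -9, -11, -11, -11, -11, -11, -11, -11, -11, -11, -11, -11, -11, -11, -11, -11, -11, -11]'

```text
time_s: 18.8
position: [0.6459, -0.057, 0.1755]
ee_rot: [2.353, 2.082, 0.0]
force: [0.2, 0.3, -0.8]
grip_width: 0.0255
grip_force: 44.4
```

Emit:
apply_moves --fingers '[1, 1, 1, 1, 1, 1, 1, 1, 1, 1]' --pt "-1 1.2 0" --pt "-4 5 0" --pt "-7 8.6 0" --pt "-10 12.3 0" --pt "-13 16 0" --pt "-16 19.6 0" --pt "-18 22 0" --pt "-18.5 22.7 0" --pt "-18.5 22.7 0" --pt "-18.5 22.7 -3" --twist '[0, 2, 4, 6, 8, 10, 11, 11, 11, 11]'

```text
time_s: 20.05
position: [0.4626, 0.1695, 0.1443]
ee_rot: [2.143, 2.295, 0.005]
force: [0.4, -0.9, -2.0]
grip_width: 0.0255
grip_force: 44.6
```

Emit:
apply_moves --fingers '[1, 1, 1, 1, 1, 0, 0, 0, 0, 0, 0, 0, 0, 0, 0]' --pt "0 0 -3" --pt "0 0 -5.5" --pt "0 0 -7" --pt "0 0 -8" --pt "0 0 -8" --pt "0 0 -8" --pt "0 0 -8" --pt "0 0 -8" --pt "0 0 -8" --pt "0 0 -5" --pt "0 0 0" --pt "0 0 5" --pt "4 -5 8" --pt "8 -10 9" --pt "12 -15 10" --twist '[0, 0, 0, 0, 0, 0, 0, 0, 0, 0, 0, 0, 0, 0, 0]'

```text
time_s: 21.92
position: [0.5743, 0.0281, 0.2423]
ee_rot: [2.142, 2.298, 0.001]
force: [0.3, 1.7, 0.2]
grip_width: 0.0853
grip_force: 0.0
```

```bash
python3 - <<'E'
from bench import *
import cv2,numpy as np
b=capture("side");a=capture("scene")
o=np.hstack([cv2.resize(b[140:370,230:350],(360,590)),cv2.resize(a[60:240,160:360],(430,590))])[:,:790]
cv2.imwrite('pics/g.png',o[:,:,::-1])
E
```

```text
(no output)
```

View pics/g.png

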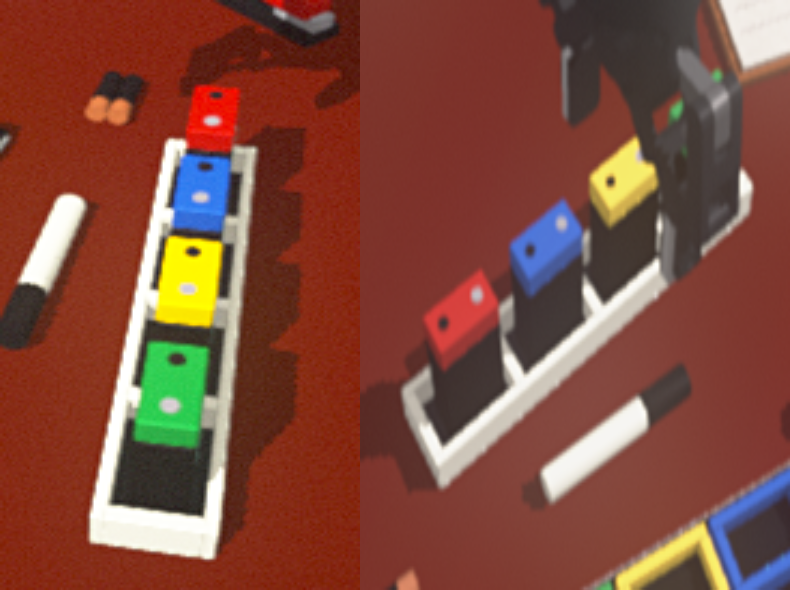

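```bash
python3 - <<'E'
from h import *
for k,v in dict(red=[(217,95),(212,121)],blue=[(206,167),(201,197)],yellow=[(193,251),(188,289)],green=[(177,358),(170,405)]).items():
    print(k,np.mean([ray('side',(230+x/3,140+y*230/590),.088) for x,y in v],0).round(4))
from bench import job_done,sense
print(sense()['force'])
print(job_done())
E
```

```text
red [ 0.4753 -0.0491]
blue [0.4705 0.0242]
yellow [0.4657 0.0966]
green [0.461  0.1714]
[-1.29062566  0.58700809 -0.34805483]
the job is handed in; nothing more can be done
None
```

All four transmitters are in the tray in reverse order (from the left: green, yellow, blue, red), each upright and released in its own slot, within about 3 mm of its target by the final pictures; handed in at about 22 s of the 101 s limit.

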